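Centre-punch the drill spot on the inked bracket blank

ROBOT

A 6-joint arm with a two-finger parallel gripper is mounted at the origin on a cart in front of the work surface, level with it; the furniture and walls round the work are solid. World frame = base frame: x ahead of the robot, y to its left, z up, the work surface at z = 0. Lengths are in m, angles in rad, forces in N, time in s.
With the tool pointing down it reaches from about 0.4 to 0.825 m from the base axis. Payload 7 kg.
Tool frame: the origin (TCP) lies at the very end of the fingers, on their centre line; the grasp point (between the pads) lies 19 mm behind it; y points along the fingers, x is the direction in which the jaws open and shut, and the axes are right-handed (so a half turn about y gives the same grasp; the last joint's range is limited). The gripper opens to 85 mm and grips with 20 to 120 N. Pads are 22 mm wide; open, the fingers measure 114 mm over their backs; the gripper's body (76 mm by 85 mm) begins 54 mm behind the grasp point. The pads swing forward as they close: fully open they stand 13 mm farther back than shut.
Start: joints at [-0.844, 0.359, 0.012, 0, -1.224, -0.288], TCP at [0.287, -0.611, 0.209] pointing down, gripper open.
Joint ranges: [-3.07, 3.07], [-1.43, 2.12], [-1.02, 1.25], [-3.03, 1.67], [-3.05, -0], [-3.03, 3.03]. Speed limits (rad/s): [2.39, 2.39, 3.01, 3.14, 3.14, 3.14].

INTERFACE

Orientations are given as a rotation vector (axis times angle).
In Python, from station import ctrl, viewer gives the robot as it stands. Calls block until the motion is done:
- ctrl.move_pose(position, orientation): joint-space move of the TCP to a pose.
- ctrl.servo_line(position, rot=None, v=0.15, contact_N=None): straight line of the TCP; rot=None keeps the orientation; v is the mean speed in m/s. With contact_N (N) it stops when the force on the tool has changed by that much, and returns True; else False.
- ctrl.move_joints(angles): joint-space move.
- ctrl.open_jaws() and ctrl.close(): open the fingers fully, or close them until they stop; the grip force is fixed at half the most.
- ctrl.dwell(seconds).
- ctrl.solve_ik(position, orientation): joint angles nearest the present ones, or None.
- ctrl.state(): the state.
- viewer.grab_frame(name): name is "scene" or "side" or "wrist"; returns the picture (480x640x3 uint8, red, green, blue); there is no depth.
- viewer.camera_model(name): a dict with "fx", "fy", "cx", "cy" (pixels), "R" (3x3) and "t" (3): a world point X has camera coordinates R X + t. Camera axes: x right, y down, z forward; pixel columns grow to the right and rows downward; lengths in m; the calibration is good to about 2 mm. A picture is of the moment at which its call begins: read the wrist's pose just before it. camera_model takes no time and is no camera call; for the wrist camera it gives the pose at the moment of the call.
A pose or a line that the arm cannot do raises ctrl.MotionError and nothing moves.
- ctrl.job_done(): hands the job in, once; it reports no verdict.
The state is a dict: "clock": time; "qpos": joint angles; "qd": joint speeds; "joint_torque": joint torques, N m; "ee_pos": TCP position; "tool_rot": TCP orientation; "force": force on the tool from outside, world axes, zero at the start; "moment": the same for the moment, N m; "gripper_width": finger opening in m.
Only numpy, scipy, OpenCV 4.12 (cv2) and the standard library are available. Lean on these libraries where they do the work, as an engineer would, in place of code of your own. Each camera call takes 0.05 s, during which the arm holds its last target. There are 200 camera calls.

TASK

The blue-inked bracket blank needs its drill spot punched. Take the brass centre punch by its sleeve, stand it upright on the white cross inside the ring, push it straight down until its hidden spring snaps and the sleeve is all the way down, and then let go and leave the punch standing there with its sleeve sprung back up. Do not let it snap anywhere but on that mark.

Things in the scene. Friction and masses are not known exactly. Their poses are not given: they have to be found in the camera images.
- punch: Loose centre punch, 0.33 kg, standing on a round dark steel foot 36 mm across, 12 mm high, its point in the middle of the underside. Origin: centre of the foot's underside; z up along the tool; round, so yaw is free. Brass sleeve, 20 mm across, 28 to 92 mm above the origin; red cap, 22 mm across, up to 100 mm. Grip the sleeve at about 65 mm, firmly (up to 15 N along it in pressing).
- punch_sleeve (a joint): Travel of sleeve and red cap down over the foot, m: 0 up at rest, 0.009 fully down on a hard stop. The push needed creeps from 2.5 to 3.5 N over the first 3.5 mm, climbs to about 10 N at 5 mm, where the spring lets go, and drops to about 5 N from 7.5 mm on. Freed, it springs back to 0. Lifted by the sleeve, the tool hangs at 0.
- mark (a point): Drill spot: white cross in a white ring, 30 mm across, on the blue-inked blank; the point is the crossing, on the top face 16 mm above the worktop, z up. The blank, an aluminium plate 80 x 110 mm, is screwed to a fixed plywood board 100 x 130 x 12 mm. A flange 20 mm high stands on one long edge, 42 mm from the mark; the other edges are 35 mm or more from it.
- drilled_blank: Bystander: a second board and aluminium blank of the same shape and size, not inked, with two dark drilled holes. It is finished and not to be punched; it does not move. Origin: centre of the board's underside.

How it is judged:
By the outcome, as a careful person would: the job done as asked, in the order asked, and still so for the second after the job is handed in, with the robot touching nothing.
It also fails if it takes over 35 s, if anything falls off the work surface, if the arm or the gripper's body presses on something with over 40 N, if the wrist force passes 120 N, or if a joint passes its speed limit or range.

## Working session

There is one attempt and no reset: what is moved stays moved. The work goes in short steps, each a Python script; the robot and the scene stay as the last script left them, time stands still between calls to the robot, and variables do not carry over. Pictures are saved under pics/ and viewed, about 8 in all and at most 12, crops included, and the job is handed in when it is done.

```bash
mkdir -p pics
python3 - <<'E'
from station import ctrl, viewer
import cv2,numpy as np
a=[]
for n in("scene","side","wrist"):
    im=viewer.grab_frame(n); cv2.imwrite(f"pics/{n}0.png",im[:,:,::-1])
    m=viewer.camera_model(n); print(n,m["fx"],np.round(-m["R"].T@m["t"],3),np.round(m["R"][2],2))
s=ctrl.state();print(s["clock"],s["ee_pos"],s["tool_rot"],s["force"],s["gripper_width"])
E
```

```text
scene 526.5075666378965 [ 0.778 -0.362  0.772] [-0.3   0.44 -0.85]
side 505.4872162439594 [ 0.877 -0.558  0.805] [-0.34  0.56 -0.75]
wrist 397.57670621811025 [ 0.227 -0.639  0.374] [ 0.24  0.11 -0.97]
0.15 [ 0.28656923 -0.61072739  0.20819464] [-0.96748715 -1.52477019  1.52381844] [-0.41862274  0.27755413 -0.20737597] 0.08539001875581309
```

View pics/scene0.png

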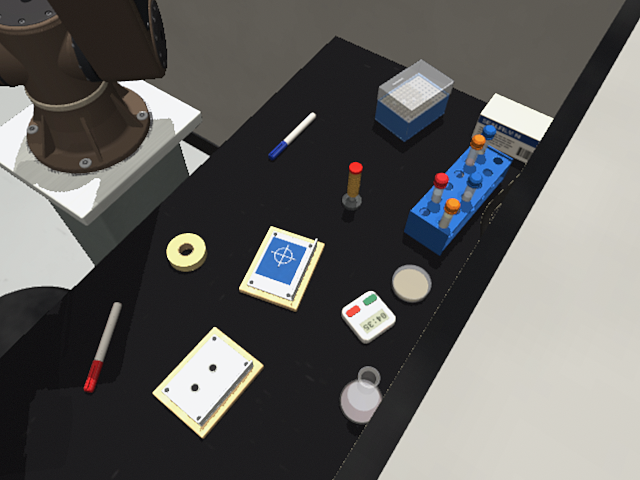

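View pics/side0.png

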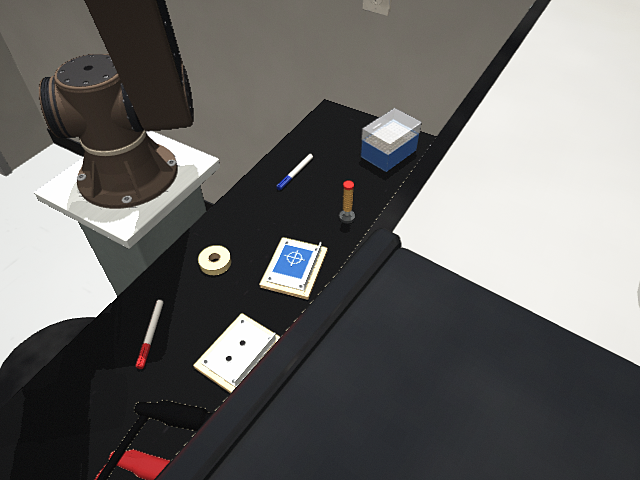

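Scene view: punch has its red cap at (355,167) and foot at (352,202); the mark is at (284,256) and the un-inked board at (208,382). Side view: cap (349,184), foot (347,216), mark (294,258). The blank's flange is on its right-hand long edge. A light panel or wall borders the worktop on the right.

```bash
cat > h.py <<'E'
from station import ctrl, viewer
import cv2,numpy as np
from scipy.spatial.transform import Rotation as R
def ray(m,u,v,z):
    d=m["R"].T@np.array([(u-m["cx"])/m["fx"],(v-m["cy"])/m["fy"],1]); c=-m["R"].T@m["t"]
    return c+d*(z-c[2])/d[2]
def proj(m,X):
    p=m["R"]@np.array(X)+m["t"]; return np.round([p[0]/p[2]*m["fx"]+m["cx"],p[1]/p[2]*m["fy"]+m["cy"]],1)
E
python3 - <<'E'
from h import *
P={"scene":[("cap",355,167,.1),("foot",352,203,.006),("mark",284,256,.016),("holeboard",204,380,.016),("flangeA",317,239,.036),("flangeB",290,300,.036),("rack near",440,249,.0),("tube",442,180,.09),("edge r",437,270,0),("timer",370,318,.02)],
"side":[("cap",349,184,.1),("foot",347,217,.006),("mark",294,258,.016),("flangeA",321,243,.036),("flangeB",305,295,.036),("edge",390,230,0)]}
for n in P:
    m=viewer.camera_model(n)
    for k,u,v,z in P[n]: print(n,k,np.round(ray(m,u,v,z),3))
s=ctrl.state(); r=R.from_rotvec(s["tool_rot"]).as_matrix(); print(np.round(r,2))
m=viewer.camera_model("wrist"); print(np.round(r.T@(-m["R"].T@m["t"]-s["ee_pos"]),3),np.round(r.T@m["R"][2],2))
E
```

```text
scene cap [0.525 0.138 0.1  ]
scene foot [0.529 0.135 0.006]
scene mark [ 0.497 -0.027  0.016]
scene holeboard [ 0.525 -0.259  0.016]
scene flangeA [0.53  0.021 0.036]
scene flangeB [ 0.558 -0.093  0.036]
scene rack near [0.702 0.143 0.   ]
scene tube [0.653 0.205 0.09 ]
scene edge r [0.717 0.104 0.   ]
scene timer [ 0.672 -0.042  0.02 ]
side cap [0.525 0.14  0.1  ]
side foot [0.526 0.137 0.006]
side mark [ 0.494 -0.028  0.016]
side flangeA [0.529 0.02  0.036]
side flangeB [ 0.57  -0.105  0.036]
side edge [0.622 0.155 0.   ]
[[-0.42 -0.   -0.91]
 [ 0.91  0.   -0.42]
 [ 0.   -1.    0.  ]]
[-0.    -0.166  0.066] [-0.    0.97 -0.26]
```

Run:
```python
from h import *
# cabinet edge from two views: intersect planes
N=[];C=[]
for n,a,b in(("scene",(437,270),(340,470)),("side",(437,130),(250,370))):
    m=viewer.camera_model(n); f=lambda p:m["R"].T@np.array([(p[0]-m["cx"])/m["fx"],(p[1]-m["cy"])/m["fy"],1])
    k=np.cross(f(a),f(b));N.append(k/np.linalg.norm(k));C.append(-m["R"].T@m["t"])
d=np.cross(*N);print("edge dir",d/np.linalg.norm(d),"pt at y=0",np.linalg.solve([*N,[0,1,0]],[N[0]@C[0],N[1]@C[1],0]))
rot=ctrl.state()["tool_rot"]
for p in([.496,-.027,.2],[.526,.137,.2]):
    q=ctrl.solve_ik(p,rot); print(q)
    ctrl.move_pose(p,rot); ctrl.dwell(.2)
    m=viewer.camera_model("wrist"); im=viewer.grab_frame("wrist")
    n="mark" if p[1]<0 else "punch"; cv2.imwrite(f"pics/w_{n}.png",im[:,:,::-1])
    np.savez(f"w_{n}.npz",**m); s=ctrl.state(); print(n,s["clock"],s["ee_pos"],s["force"],"exp",proj(m,[p[0],p[1],.016]),proj(m,[p[0],p[1],.1]))
a=np.hstack([cv2.imread(f"pics/w_{n}.png") for n in("mark","punch")]);cv2.imwrite("pics/both.png",cv2.resize(a,(800,300)))
```

```text
edge dir [-0.09916892  0.95209349 -0.28928102] pt at y=0 [0.7357893  0.         0.42981442]
[ 3.40987434e-01  6.96246589e-02 -3.83632427e-01 -1.35781772e-03
 -1.11782548e+00 -1.47245847e+00]
mark 2.6167 [ 0.49603633 -0.0274367   0.19991132] [-0.32773195  0.54857109 -0.13641062] exp [319.2 212.6] [319.5 235.4]
[ 6.14453320e-01  1.49419958e-01 -2.91274469e-01 -1.38509077e-03
 -1.13004780e+00 -1.74592789e+00]
punch 3.575 [0.5260217  0.13617912 0.20017255] [-0.22667527  0.67375879  0.24668626] exp [319.4 212.7] [319.9 235.5]
```

View pics/both.png

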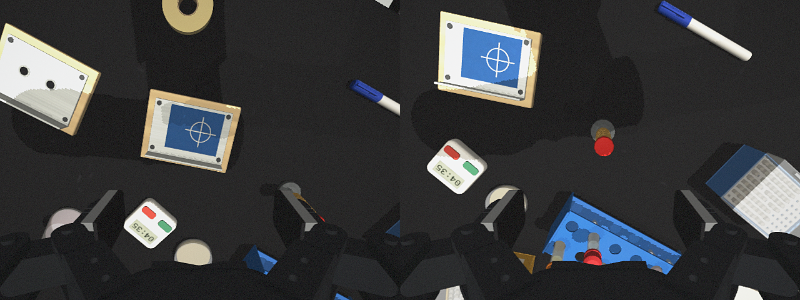

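Left half (mark view): the cross is at about (320,211) in full-frame pixels. Right half (punch view): the foot is at about (323,210) and the cap at (326,234). Both are close to prediction. The rack is clear of the fingers.

Run:
```python
from h import *
def cen(mask,c,r=40):
    k=np.zeros_like(mask);k[c[1]-r:c[1]+r,c[0]-r:c[0]+r]=mask[c[1]-r:c[1]+r,c[0]-r:c[0]+r]
    n,l,s,ce=cv2.connectedComponentsWithStats(k);i=1+np.argmax(s[1:,4]);return ce[i],s[i]
im=cv2.imread("pics/w_mark.png");m=dict(np.load("w_mark.npz"))
w=(im[:,:,2]>110).astype(np.uint8)*255
(c,s)=cen(w,(320,211),25);print(c,s)
x,y=s[0]+(s[2]-1)/2,s[1]+(s[3]-1)/2
print("mark bbox",x,y,ray(m,x,y,.016),"cen",ray(m,*c,.016))
im=cv2.imread("pics/w_punch.png").astype(int);m=dict(np.load("w_punch.npz"))
red=((im[:,:,2]>130)&(im[:,:,1]<90)&(im[:,:,0]<90)).astype(np.uint8)*255
(c,s)=cen(red,(326,234));print(c,s,"cap",ray(m,*c,.1),ray(m,*c,.096))
cv2.imwrite("pics/z.png",cv2.resize(np.hstack([cv2.imread("pics/w_mark.png")[170:250,280:360],cv2.imread("pics/w_punch.png")[170:250,285:365]]),(800,400),interpolation=0))
```

```text
[319.71546961 211.59944751] [296 188  49  48 362]
mark bbox 320.0 211.5 [ 0.49475235 -0.02676172  0.016     ] cen [ 0.49494151 -0.0269537   0.016     ]
[326.08016304 234.40625   ] [311 220  31  30 736] cap [0.5234753  0.14055892 0.1       ] [0.52433565 0.14105427 0.096     ]
```

View pics/z.png

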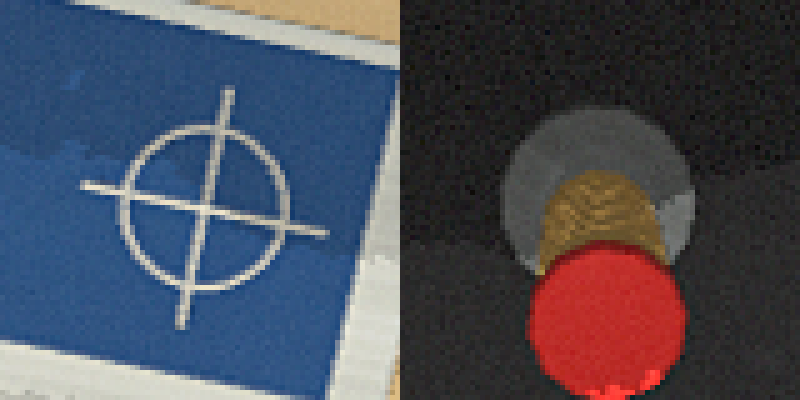

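The cross is at full-frame pixel (321,211.6). The foot circle is centred at (324.7,210.5) and the cap at (326.2,234). I'll grasp between the cap and foot fixes.

Run:
```python
from h import *
m=dict(np.load("w_punch.npz"));foot=ray(m,324.5,210.2,.012);cap=ray(m,326.2,233.7,.1)
m=dict(np.load("w_mark.npz"));mk=ray(m,320.8,211.4,.016);print(foot,cap,mk)
p=(foot+cap)/2
ctrl.open_jaws()
ctrl.servo_line([p[0],p[1],.12],v=.15)
print(ctrl.servo_line([p[0],p[1],.046],v=.08,contact_N=8))
s=ctrl.state();print(s["ee_pos"],s["force"])
ctrl.close();s=ctrl.state();print(s["ee_pos"],s["force"],s["gripper_width"])
f0=s["force"]
print(ctrl.servo_line([p[0],p[1],.146],v=.12));ctrl.dwell(.2)
s=ctrl.state();print(s["clock"],s["ee_pos"],s["force"],s["gripper_width"])
r=R.from_rotvec(s["tool_rot"]).as_matrix();print("foot-tcp in tool",r.T@(foot-s["ee_pos"]),r.T@(cap-s["ee_pos"]))
for n in("scene","side","wrist"): cv2.imwrite(f"pics/{n}1.png",viewer.grab_frame(n)[:,:,::-1])
# annotate crops for view
out=[]
for n in("scene","side"):
    mm=viewer.camera_model(n);e=s["ee_pos"];c=proj(mm,[e[0],e[1],.146]).astype(int);im=cv2.imread(f"pics/{n}1.png");x=np.clip(c[0]-60,0,520);y=np.clip(c[1]-60,0,360);out.append(im[y:y+120,x:x+120]);print(n,x,y,proj(mm,[e[0],e[1],.1]))
out.append(cv2.resize(cv2.imread("pics/wrist1.png")[150:390,200:440],(120,120)))
cv2.imwrite("pics/g1.png",cv2.resize(np.hstack(out),(798,266)))
```

```text
[0.52266033 0.14052533 0.012     ] [0.52298698 0.14041905 0.1       ] [ 0.49436784 -0.02615293  0.016     ]
False
[0.52318742 0.14067433 0.04647576] [ 0.2577255  -0.41151716 -1.1058237 ]
[0.52296804 0.14057967 0.0461845 ] [-1.08389708 -0.6424517   1.24864039] 0.019684209854008965
False
7.3667 [0.52244683 0.14024243 0.14517756] [ 0.38481904  0.13160719 -4.46298797] 0.02003233782055471
foot-tcp in tool [ 2.20535312e-05  1.33176963e-01 -5.33755149e-04] [-0.00011814  0.04517647 -0.00063876]
scene 296 86 [354.4 165.7]
side 288 106 [347.9 183.6]
```

View pics/g1.png

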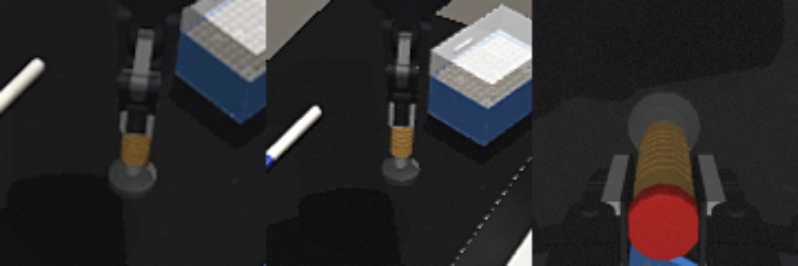

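Punch hangs upright between the pads, and the wrist view puts the foot centre at about (318,263). Now carry it over the mark and look before touching down.

Run:
```python
from h import *
s=ctrl.state();m=viewer.camera_model("wrist");e=s["ee_pos"];rot=[-0.96748715,-1.52477019,1.52381844]
f=ray(m,318.2,262.8,e[2]-.0462+.012);print("foot-tcp",f-e)
mk=np.array([.49437,-.02615]);off=np.array([.0003,.0004])
t=mk-off
ctrl.move_pose([*t,.146],rot)
ctrl.servo_line([*t,.082],v=.1);ctrl.dwell(.3)
s=ctrl.state();e=s["ee_pos"];print(s["clock"],e,s["force"],s["tool_rot"])
out=[]
for n,b in(("scene",60),("side",60),("wrist",60)):
    m=viewer.camera_model(n);im=viewer.grab_frame(n)[:,:,::-1];cv2.imwrite(f"pics/{n}2.png",im)
    c=proj(m,[*mk,.03]).astype(int);x,y=c-40;out.append(cv2.resize(im[y:y+80,x:x+80],(266,266),interpolation=0))
    print(n,"crop origin",x,y,"mark",proj(m,[*mk,.016]),"foot exp bottom",proj(m,[e[0]+off[0],e[1]+off[1],e[2]-.046]))
cv2.imwrite("pics/g2.png",np.hstack(out))
```

```text
foot-tcp [-0.00097828 -0.00100793 -0.0342    ]
9.325 [ 0.49432635 -0.02648348  0.08245741] [ 0.58298834 -0.94673516 -3.38571782] [-0.96812576 -1.52554239  1.52330472]
scene crop origin 242 210 mark [282.9 254.7] foot exp bottom [282.5 248.5]
side crop origin 254 213 mark [294.5 257.6] foot exp bottom [294.2 251.1]
wrist crop origin 279 215 mark [319.4 248.9] foot exp bottom [319.5 259.5]
```

View pics/g2.png

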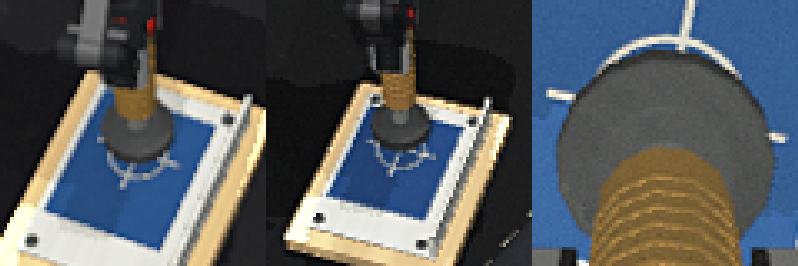

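Foot hangs about 20 mm above the plate; its centre column, 319.2, agrees with the mark's 319.4. The cross arms (about 22 mm) reach past the foot (18 mm), so their stubs will show the centring once it's down. Touch down lightly and look.

Run:
```python
from h import *
mk=np.array([.49437,-.02615]);off=np.array([.0001,.0002]);t=mk-off
print(ctrl.servo_line([*t,.058],v=.015,contact_N=1.8));ctrl.dwell(.2)
s=ctrl.state();e=s["ee_pos"];print(s["clock"],e,s["force"])
out=[]
for n in("scene","wrist"):
    m=viewer.camera_model(n);im=viewer.grab_frame(n)[:,:,::-1];cv2.imwrite(f"pics/{n}3.png",im)
    c=proj(m,[*mk,.02]).astype(int);h=30 if n=="scene" else 45;x,y=c-h;out.append(cv2.resize(im[y:y+2*h,x:x+2*h],(400,400),interpolation=2))
    print(n,"origin",x,y,"scale",200/h,"mark",proj(m,[*mk,.016]))
    for d in([.0225,0],[-.0225,0],[0,.0225],[0,-.0225]): pass
cv2.imwrite("pics/g3.png",np.hstack(out))
```

```text
True
10.8667 [ 0.49362293 -0.02652093  0.06162926] [ 1.54910834 -0.35607115  1.62783216]
scene origin 252 223 scale 6.666666666666667 mark [282.9 254.7]
wrist origin 274 217 scale 4.444444444444445 mark [319.  260.4]
```

View pics/g3.png

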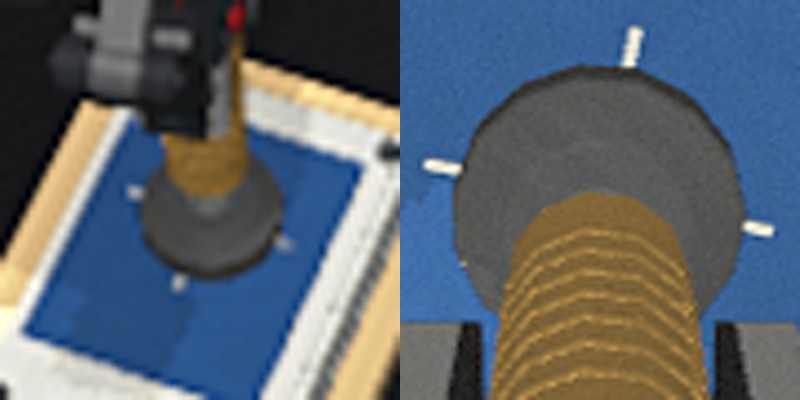

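The cross stubs show nearly evenly round the foot: wrist arm ends at (423,163) and (774,231) have their midpoint at (598,197), against a foot centre of about (600,201) at 7.9 px/mm. That puts it within about 1 mm of centre. Press now.

Run:
```python
from h import *
mk=np.array([.49437,-.02615]);off=np.array([.0001,.0002]);t=mk-off
hit=ctrl.servo_line([*t,.046],v=.015,contact_N=13)
s=ctrl.state();print(hit,s["clock"],s["ee_pos"],s["force"],s["gripper_width"])
ctrl.dwell(.3);s=ctrl.state();print(s["clock"],s["ee_pos"],s["force"])
m=viewer.camera_model("wrist");im=viewer.grab_frame("wrist")[:,:,::-1];cv2.imwrite("pics/wrist4.png",im)
```

```text
True 11.6167 [ 0.49461219 -0.02634553  0.05326365] [-1.23173261 -0.26264641  7.50754426] 0.01985998620289407
11.9167 [ 0.49442593 -0.02638762  0.05324889] [-2.46160683 -0.79764568  7.71208941]
```

Travel is about 9 mm, but the steady force is only ~11 N above hanging, which doesn't clearly show the stop. I'll press on in small steps to confirm it.

Run:
```python
from h import *
mk=np.array([.49437,-.02615]);off=np.array([.0001,.0002]);t=mk-off
z=ctrl.state()["ee_pos"][2]
for k in range(1,6):
    ctrl.servo_line([*t,z-.001*k],v=.02,contact_N=12);ctrl.dwell(.1);s=ctrl.state();print(round(s["clock"],2),np.round(s["ee_pos"],5),np.round(s["force"],2),s["gripper_width"])
    if s["force"][2]>18: break
im=viewer.grab_frame("wrist")[:,:,::-1];cv2.imwrite("pics/wrist5.png",im)
cv2.imwrite("pics/g5.png",cv2.resize(np.hstack([cv2.imread(f"pics/wrist{i}.png")[200:360,240:400] for i in(3,5)]),(800,400)))
```

```text
12.32 [ 0.49466 -0.02634  0.05311] [-2.75  1.3  13.29] 0.019901319180416006
12.67 [ 0.49542 -0.02624  0.05302] [-3.63 -0.4  22.04] 0.019749200903380365
```

View pics/g5.png

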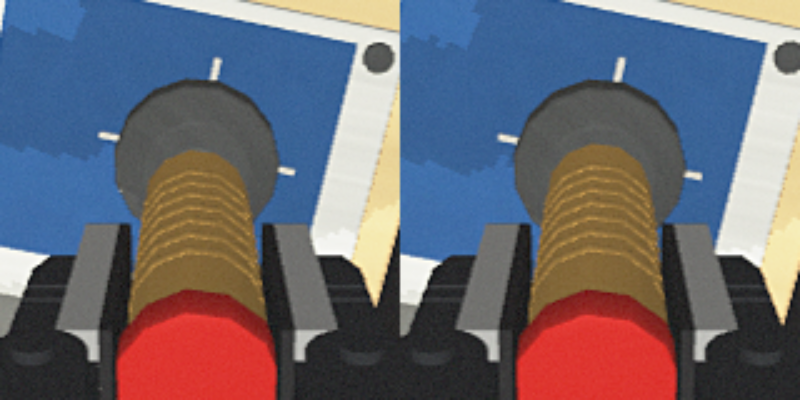

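Hard stop confirmed: 0.1 mm of motion against about +9 N, the cap unmoved in the pads, and the sleeve closer to the foot. Ease up, release, retreat and check.

Run:
```python
from h import *
mk=np.array([.49437,-.02615]);off=np.array([.0001,.0002]);t=mk-off
ctrl.servo_line([*t,.0605],v=.03);ctrl.dwell(.2)
s=ctrl.state();print(s["clock"],s["ee_pos"],s["force"])
ctrl.open_jaws();ctrl.dwell(.2);s=ctrl.state();print(s["clock"],s["ee_pos"],s["force"],s["gripper_width"])
ctrl.servo_line([*t,.2],v=.1,contact_N=8);ctrl.dwell(.2)
s=ctrl.state();print(s["clock"],s["ee_pos"],s["force"])
out=[]
for n in("scene","side","wrist"):
    m=viewer.camera_model(n);im=viewer.grab_frame(n)[:,:,::-1].copy();cv2.imwrite(f"pics/{n}6.png",im)
    c=proj(m,[*mk,.06]).astype(int);x,y=c-45;out.append(cv2.resize(im[y:y+90,x:x+90],(266,266),interpolation=2))
    b,g,r=[im[:,:,i].astype(int) for i in range(3)]
    k=((r>110)&(g<80)&(b<80)).astype(np.uint8);k[:y]=0;k[y+90:]=0;k[:,:x]=0;k[:,x+90:]=0
    ys,xs=np.nonzero(k);u,v=(xs.min()+xs.max())/2,(ys.min()+ys.max())/2
    print(n,"red",u,v,"expected cap top/lowered",proj(m,[*mk,.116]),proj(m,[*mk,.107]),"xy",ray(m,u,v,.114))
cv2.imwrite("pics/g6.png",np.hstack(out))
```

```text
13.375 [ 0.49404884 -0.02637351  0.06021236] [-0.01148134  0.10895974  2.62815264]
14.225 [ 0.49427653 -0.02633696  0.06051202] [-0.35661979 -0.16670974 -0.39159218] 0.08557960296231332
15.9667 [ 0.49411906 -0.02639258  0.1995994 ] [ 0.34419746  0.08900224 -0.69640315]
scene red 281.0 224.0 expected cap top/lowered [280.2 221.2] [280.5 224.5] xy [ 0.49747286 -0.02845251  0.114     ]
side red 292.5 225.0 expected cap top/lowered [292.2 223.6] [292.5 226.9] xy [ 0.49565428 -0.027393    0.114     ]
wrist red 318.0 241.5 expected cap top/lowered [319.1 241.7] [319.  238.2] xy [ 0.49504343 -0.02660728  0.114     ]
```

View pics/g6.png

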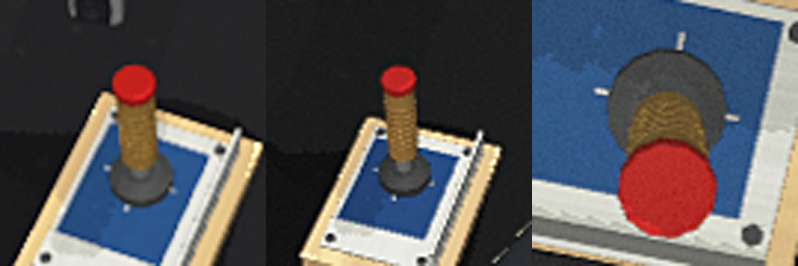

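The punch stands upright, free and centred (stubs visible all round), with the neck showing below the raised sleeve.

```bash
python3 -c "
from station import ctrl
print(ctrl.job_done(), ctrl.state()['clock'])"
```

```text
the job is handed in; nothing more can be done
the job is handed in; nothing more can be done
```

The drill spot is punched. I gripped the punch by its sleeve, stood it on the white cross and pressed it straight down. I then eased up, let go and backed the arm off, and handed in at about 16 s of the 35 s allowed.

- **Centring:** the cross stubs showing round the foot put the punch within about 1 mm of the crossing, both before the press and after release.
- **Snap and hard stop:** the sleeve travelled about 9 mm. The first press stopped at only about 11 N above hanging, which didn't prove it was fully down. I pressed further, and it moved only 0.1 mm for about 9 N more, which confirmed the stop. The snap itself I inferred from the travel and the hard stop; the force drop wasn't logged.
- **After release:** the punch stands upright on the mark, and the neck is visible under the raised sleeve. The wrist camera puts the cap at full height. The scene camera's cap centre was about 3 pixels low of that and closer to the lowered position, and the side camera's was in between. I put this down to the cap's side being included in the red area and to calibration, because the pictures show the sleeve up.

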